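Spin check of a flywheel rotor, stopped on its index flag

ROBOT

A 6-joint arm with a two-finger parallel gripper is mounted at the origin on the work surface. World frame = base frame: x ahead of the robot, y to its left, z up, the work surface at z = 0. Lengths are in mm, angles in rad, forces in N, time in s.
With the tool pointing down it reaches from about 350 to 875 mm from the base axis. Payload 4.2 kg.
Tool frame: the origin (TCP) lies midway between the tips of the shut fingers; the grasp point (between the pads) lies 19 mm behind it; z points along the fingers, y is the direction in which the jaws open and shut (so a half turn about z gives the same grasp; the last joint's range is limited). The gripper opens to 85 mm and grips with 20 to 120 N. Pads are 22 mm wide; open, the fingers measure 114 mm over their backs; the gripper's body (76 mm by 85 mm) begins 54 mm behind the grasp point. The pads swing forward as they close: fully open they stand 13 mm farther back than shut.
Start: joints at [1.594, 0.385, 0.008, 0, -1.194, -0.259], TCP at [145.982, 607.691, 207.112] pointing down, gripper open.
Joint ranges: [-3.14, 3.14], [-1.21, 2.06], [-1.07, 1.41], [-3.16, 2.05], [-2.99, -0.16], [-3.1, 3.1]. Speed limits (rad/s): [2.79, 2.79, 3.14, 3.14, 3.14, 3.14].

INTERFACE

Orientations are given as a unit quaternion [x, y, z, w].
In Python, from bench import read_state, get_image, job_done, search_frame, regions_of gives the robot as it stands.
- The arm moves only by the tool servo_tool, never from a script. Its arguments are lists of equal length, an entry for each row: "turn": the turn, a rotation vector about the world's x, y, z in rad, a list of three; "dp": the shift along the world's x, y, z in m, a list of three; "fingers": the finger opening in m, from 0 to 0.0854. In form: {"turn": [[rx, ry, rz], ...], "dp": [[tx, ty, tz], ...], "fingers": [fingers, ...]}. A call has exactly 5 rows; each row shifts and turns the pose as measured when the row begins; what a row does not reach is not made up. A row lasts 1/8 s, in which the tool goes at most 62.5 mm and 10.7 degrees, less where a joint would pass 70% of its speed; a pose out of reach is approached as far as the arm can. A call is refused whole if a number of a shift passes 0.0625 or a number of a turn 0.188, either way. A call with a gripper value outside its range is refused whole. The fingers move at their own pace and stop on an object; the grip force is fixed at half the most. Time passes only in rows, so rows that do not move let the fingers close, or fill a call up. It gives the time, the measured TCP pose, the force and the opening at its end, in the units of the state.
- read_state(): the state, without advancing time (a new reading comes with each control period).
- get_image(name): name is "scene" or "top"; returns a dict with "img" (400x640x3 uint8, red, green, blue), "vfov" (degrees; the focal length in pixels is half the picture's height over the tangent of half this angle, whatever the lens; pixels are square), "cx", "cy" (the principal point, pixels), "world_from_camera" (4x4, takes a point from camera to world coordinates). Camera axes: x right, y down, z forward; pixel columns grow to the right and rows downward; lengths in mm; the calibration is good to about 2 mm. A picture is of the moment at which its call begins. There is no depth.
- job_done(): hands the job in, once; it reports no verdict.
Trained networks look in the newest picture that a camera, given by its name, has taken for a name from the list of things; names that differ only in an ending like _2 or _b are one class to them, and where a whole thing is asked for, a point or a joint stands for the part that bears it (a point fixed in the world has none). Each returns a list of dicts, best first, with "score" (0 to 1); they miss things now and then, are a little off and sometimes report something else, mostly with a low value. They report only what shows in the picture. A call takes as long as a camera call.
- search_frame(query, camera): "box" ([left, top, width, height] in pixels, round what is visible of it).
- regions_of(query, camera): "region" (400x640 bool, what is visible of it) and "box" ([left, top, width, height] in pixels, round what is visible of it).
The state is a dict: "clock": time; "joints": joint angles; "joint_vel": joint speeds; "joint_efforts": joint torques, N m; "position": TCP position; "ee_rot": TCP orientation; "contact_force": force on the tool from outside, world axes, zero at the start; "wrist_torque": the same for the moment, N m; "gripper_width": finger opening in mm.
Only numpy, scipy, OpenCV 4.12 (cv2) and the standard library are available. Lean on these libraries where they do the work, as an engineer would, in place of code of your own. Each camera call takes 0.05 s, during which the arm holds its last target. There are 200 camera calls.

TASK

Spin-check the flywheel rotor: flick it with your fingertips, either way round, so that it spins freely and its flag passes the fixed pointer at least once with nothing touching the rotor; then, as the flag comes round to the pointer again on that turn or a later one, brake the rotor with a fingertip so that it stops with the pointer's tip over the flag, and take your hand away. Do not stop it elsewhere and push it round to the pointer (a slight trim once it stands nearly there is fine). Do not grip the rotor, and leave the loose things around it where they are.

Things in the scene. Friction and masses are not known exactly. Their poses are not given: they have to be found in the camera images.
- stand: Fixed spin-check stand: steel base plate 14 mm thick, white bearing housing under the rotor, pointer post. Origin: on the bench, under the rotor's vertical axis; +x: from the axis to the post. The plate spans x -110 to 180 mm, y -110 to 110 mm. Post 12 mm thick, 155 mm from the axis, with a 24 x 22 mm clamp block 86 to 102 mm above the bench.
- pointer (a point): Tip of the fixed pointer: a dark steel blade reaching from the post inwards, 92 to 96 mm above the bench, 10 mm wide, narrowing to 4 mm at the tip. This point lies 110 mm from the rotor's axis on the blade's underside, 92 mm above the bench.
- rotor: Aluminium flywheel, about 0.7 kg, free to turn about its vertical axis only. Origin: on the axis, 70 mm above the bench; +x to the flag, z up. Heights above the bench: rim (radius 76 to 95 mm) 72 to 90 mm, its top flat; hub 52 mm across, its stud up to 110 mm. Three spokes 13 mm wide, 75 to 87 mm high up, one in line with the flag, the rest at 120 degrees; open gaps between them.
- flag (a point): The rotor's index flag, the only thing sticking out of the rim: a dark steel tab 22 mm wide, 6 mm thick (78 to 84 mm above the bench), from the rim's outside to 128 mm from the axis, on a foot 16 mm high on the rim. This point: on its centre line, its top, 110 mm from the axis. It passes 8 mm under the pointer and starts on the side away from it.
- spoke0 (a point): Middle of the spoke in line with the flag, 51 mm from the axis, 81 mm above the bench.
- spoke1 (a point): Middle of the spoke 120 degrees anticlockwise (from above) of the flag, 51 mm from the axis.
- spoke2 (a point): Middle of the spoke 120 degrees clockwise (from above) of the flag, 51 mm from the axis.
- spindle (a joint): Rotor angle (rad), counted on over several turns, anticlockwise from above positive. 0: flag straight opposite the pointer; flag under the pointer at +-pi, +-3 pi, +-5 pi... No stops or detents. Starts at rest within +-1.2. Light bearing: left alone it loses about 10 per cent of its speed plus 0.05 rad/s each second (3 rad/s falls to 1 in about 9 s); stays where it is stopped.
- nut: Loose dark hexagon nut, 30 mm across, 12 mm high, on a corner of the stand's base plate near the pointer post. Origin: centre of its underside.
- bearing: Loose steel bearing ring, 32 mm across, 11 mm high, on the other corner of the base plate near the pointer post. Origin: centre of its underside.
- bottle: Loose white bottle, 56 mm across, 135 mm high. Origin: centre of its underside.
- jar: Loose amber glass jar, 60 mm across, 60 mm high. Origin: centre of its underside.
- dish: Loose round steel dish of trim screws, 88 mm across, 16 mm high. Origin: centre of its underside.
- gauge: Loose dial gauge lying on its back, 58 mm across, 20 mm high, its 46 mm stem along its -x. Origin: underside of the dial's centre.
- driver: Loose screwdriver lying on the bench beside the stand's base plate (its +y side), 170 mm long, along its x, handle to -x, about 25 mm thick. Origin: on the bench, half-way along.

How it is judged:
By the outcome, as a careful person would: the job done as asked, in the order asked, and still so for the second after the job is handed in, with the robot touching nothing.
It also fails if it takes over 58 s, if anything falls off the work surface, if the arm or the gripper's body presses on something with over 40 N, if the wrist force passes 120 N, or if a joint passes its speed limit or range.

## Working session

There is one attempt and no reset: what is moved stays moved. The work goes in short steps, Python scripts to look and compute and a tool call to move; the robot and the scene stay as the last step left them, time stands still between calls to the robot, and variables do not carry over. Pictures are saved under pics/ and viewed, about 8 in all and at most 12, crops included, and the job is handed in when it is done.

Besides the shell and the picture viewer there is one more tool, called after "Emit:" by a JSON object that holds its "method" and its "body". servo_tool: Moves the arm, as the interface text tells. Its arguments: {"type":"object","properties":{"turn":{"type":"array","items":{"type":"array","items":{"type":"number"}}},"dp":{"type":"array","items":{"type":"array","items":{"type":"number"}}},"fingers":{"type":"array","items":{"type":"number"}}},"required":["turn","dp","fingers"]}

```bash
mkdir -p pics; cat > h.py <<'E'
import numpy as np,cv2
from bench import *
def K(d):
    f=d["img"].shape[0]/2/np.tan(np.radians(d["vfov"])/2); return f
def px2w(d,u,v,z):
    T=np.array(d["world_from_camera"]);f=K(d)
    r=T[:3,:3]@np.array([(u-d["cx"])/f,(v-d["cy"])/f,1]);o=T[:3,3]
    return o+r*(z-o[2])/r[2]
def w2px(d,p):
    T=np.array(d["world_from_camera"]);c=T[:3,:3].T@(np.array(p)-T[:3,3]);f=K(d)
    return np.array([d["cx"]+f*c[0]/c[2],d["cy"]+f*c[1]/c[2]])
def save(d,n): cv2.imwrite("pics/"+n,d["img"][:,:,::-1])
E
python3 - <<'E'
from h import *
for n in("top","scene"):
    d=get_image(n);save(d,n+"0.png");print(n,d["vfov"],d["cx"],d["cy"],np.array(d["world_from_camera"]).round(3).tolist())
    for q in("stand","rotor","flag","pointer","nut","bearing","bottle","jar","dish","gauge","driver"):
        r=search_frame(q,n)
        print(q,[(np.round(x["box"]).tolist(),round(x["score"],2)) for x in r[:2]])
s=read_state();print(s["clock"],s["ee_rot"],s["position"])
E
```

```text
top 42.972355263335466 316.3093241027445 196.9645686907007 [[-0.031, -0.979, 0.204, 335.881], [-1.0, 0.03, -0.008, 6.986], [0.002, -0.204, -0.979, 1353.894], [0.0, 0.0, 0.0, 1.0]]
stand [([286.0, 135.0, 111.0, 125.0], 0.64)]
rotor [([307.0, 164.0, 74.0, 89.0], 0.77)]
flag [([311.0, 167.0, 72.0, 85.0], 0.85)]
pointer [([281.0, 136.0, 119.0, 127.0], 0.57)]
nut [([310.0, 166.0, 75.0, 86.0], 0.57)]
bearing [([308.0, 167.0, 74.0, 88.0], 0.64), ([446.0, 258.0, 23.0, 23.0], 0.61)]
bottle [([153.0, 242.0, 34.0, 24.0], 0.91), ([309.0, 166.0, 72.0, 87.0], 0.35)]
jar [([445.0, 260.0, 25.0, 21.0], 0.86)]
dish [([454.0, 159.0, 30.0, 30.0], 0.84), ([156.0, 241.0, 32.0, 23.0], 0.25)]
gauge [([154.0, 179.0, 26.0, 33.0], 0.84)]
driver [([279.0, 198.0, 23.0, 54.0], 0.8), ([284.0, 134.0, 112.0, 124.0], 0.64)]
scene 44.16754095197298 303.2082570388487 204.82295327893598 [[-0.56, 0.64, -0.526, 1292.03], [0.829, 0.425, -0.364, 467.932], [-0.01, -0.64, -0.768, 1065.766], [0.0, 0.0, 0.0, 1.0]]
stand [([232.0, 160.0, 103.0, 101.0], 0.67)]
rotor [([249.0, 157.0, 74.0, 58.0], 0.96), ([421.0, 281.0, 29.0, 30.0], 0.59)]
flag [([250.0, 157.0, 70.0, 59.0], 0.72)]
pointer [([234.0, 160.0, 97.0, 102.0], 0.64), ([236.0, 229.0, 13.0, 12.0], 0.49)]
nut []
bearing [([236.0, 228.0, 15.0, 15.0], 0.57)]
bottle [([444.0, 214.0, 26.0, 44.0], 0.6)]
jar [([234.0, 112.0, 20.0, 27.0], 0.91)]
dish [([163.0, 163.0, 28.0, 21.0], 0.63)]
gauge [([421.0, 281.0, 31.0, 27.0], 0.55)]
driver [([336.0, 188.0, 12.0, 30.0], 0.79), ([253.0, 157.0, 66.0, 58.0], 0.43)]
1.2 [ 9.93057079e-01 -1.17633481e-01 -7.32365644e-06 -3.40756088e-05] [145.98732841 607.70806998 207.13960335]
```

```bash
python3 - <<'E'
import cv2,numpy as np
t=cv2.imread("pics/top0.png");s=cv2.imread("pics/scene0.png")
a=cv2.resize(t[120:280,260:420],None,fx=3.75,fy=3.75,interpolation=cv2.INTER_CUBIC)
cv2.imwrite("pics/a.png",a)
b=cv2.resize(s[90:290,150:400],None,fx=3,fy=3,interpolation=cv2.INTER_CUBIC)
cv2.imwrite("pics/b.png",b)
E
```

```text
(no output)
```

View pics/a.png

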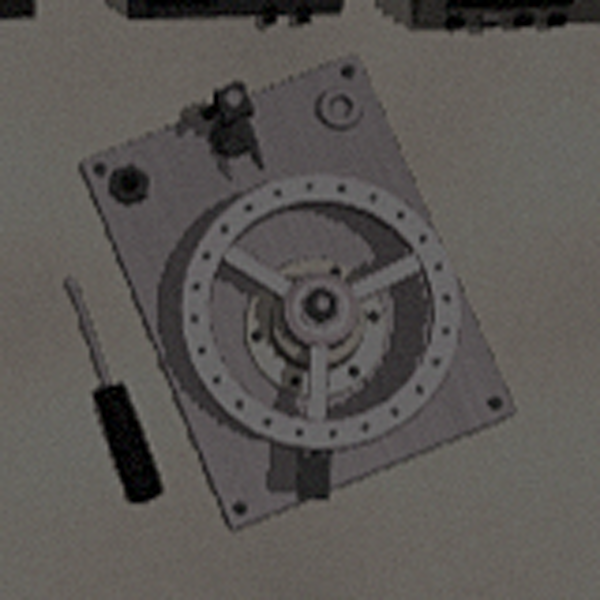

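View pics/b.png

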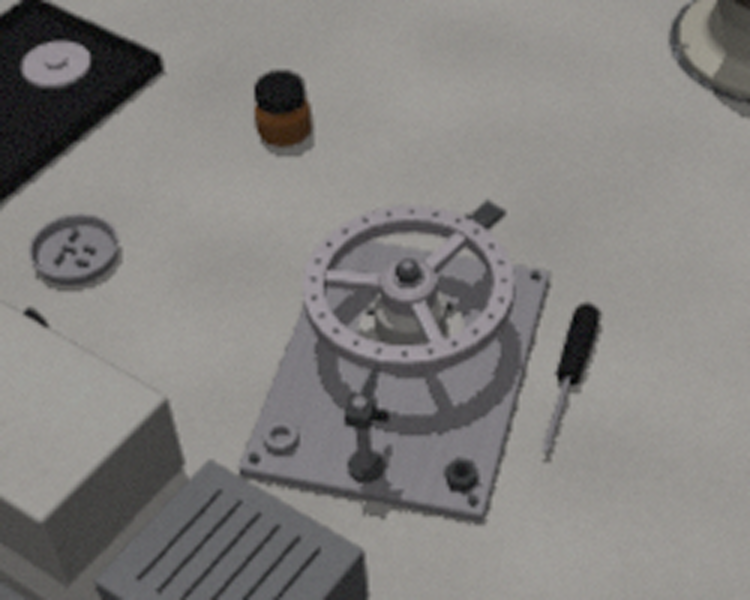

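View pics/top0.png

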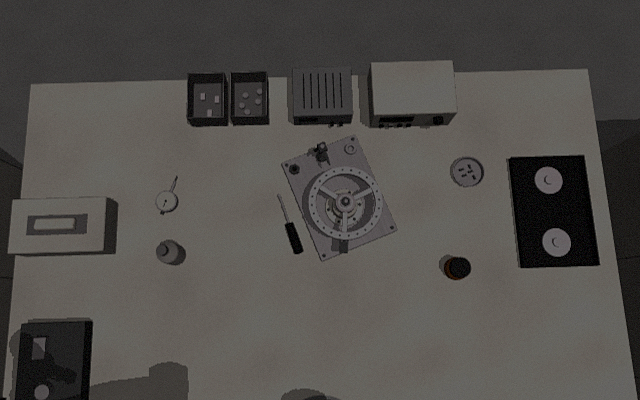

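The pictures show the stand just ahead of the robot, with the post on the far side: top crop post (232,95), hub (319,303), flag tip (313,495), and plate corners (82,163), (357,57), (517,410), (232,528). The driver is to its left, and there is free space on the robot's side. Next I fit the stand pose and build a rotor angle estimator.

```bash
cat >> h.py <<'E'
import json,os
def flagang(d,P,camera,debug=False):
    """spindle angle by matching flag darkness + spoke/gap template"""
    x0,y0,yaw=P; g=cv2.cvtColor(d["img"],cv2.COLOR_RGB2GRAY).astype(np.float32); g=cv2.GaussianBlur(g,(3,3),0)
    def prof(r,z,a):
        pts=np.array([w2px(d,(x0+r*np.cos(t),y0+r*np.sin(t),z)) for t in a]).astype(np.float32)
        return cv2.remap(g,pts[:,0].reshape(1,-1),pts[:,1].reshape(1,-1),cv2.INTER_LINEAR)[0]
    N=720;th=np.arange(N)*2*np.pi/N-np.pi; a=yaw+np.pi+th
    sp=sum(prof(r,87,a) for r in(42,48,54,60,66))/5
    fl=sum(prof(r,84,a) for r in(104,110,116,122))/4
    def box(p,w):
        k=int(round(w/(2*np.pi)*N))|1
        return cv2.blur(np.tile(p,3).reshape(1,-1),(k,1))[0][N:2*N]
    s=box(sp,0.22)-box(sp,0.6); S=s+np.roll(s,-N//3)+np.roll(s,N//3)
    f=box(fl,0.2)-box(fl,0.7)
    sc=S/3-f
    i=int(np.argmax(sc)); y=[sc[i-1],sc[i],sc[(i+1)%N]]
    off=0.5*(y[0]-y[2])/(y[0]-2*y[1]+y[2]+1e-9)
    far=np.abs((th-th[i]+np.pi)%(2*np.pi)-np.pi)>0.4
    return th[i]+off*2*np.pi/N, sc[i], sc[far].max()
if os.path.exists("P.json"): P=json.load(open("P.json"))
E
python3 - <<'E'
from h import *
from scipy.optimize import least_squares
D={n:get_image(n) for n in("top","scene")}
c={"top":([(180,110,14,82,163),(180,-110,14,357,57),(-110,-110,14,517,410),(-110,110,14,232,528),(0,0,110,319,301)],3.75,(260,120)),
"scene":([(180,-110,14,242,475),(180,110,14,484,520),(-110,110,14,549,270),(0,0,110,407,262)],3,(150,90))}
def res(p,cams=("top","scene")):
    o=[]
    for n in cams:
        L,k,of=c[n]
        for X,Y,Z,u,v in L:
            q=w2px(D[n],(p[0]+X*np.cos(p[2])-Y*np.sin(p[2]),p[1]+X*np.sin(p[2])+Y*np.cos(p[2]),Z))
            o+=list(q-[u/k+of[0]-.37,v/k+of[1]-.37])
    return o
for cams in(("top",),("scene",),("top","scene")):
    r=least_squares(res,[560,-40,.38],args=(cams,));print(cams,r.x.round(3),np.round(r.fun,1))
P=r.x.tolist();json.dump(P,open("P.json","w"))
for n in D: print(n,flagang(D[n],P,n))
t=flagang(D["top"],P,"top")[0]; a=P[2]+np.pi+t
for r,dt in((112,0),): print("flag",P[0]+r*np.cos(a),P[1]+r*np.sin(a),a, "tangent ccw",-np.sin(a),np.cos(a))
print(read_state()["clock"])
E
```

```text
('top',) [ 5.83858e+02 -7.63930e+01  3.59000e-01] [-0.8 -0.6 -0.1 -1.4  0.2  0.6 -0.3  0.7  0.9  0.5]
('scene',) [ 5.88533e+02 -7.50020e+01  3.76000e-01] [-1.2 -0.8  1.1 -0.8 -0.   0.1  0.1  1.7]
('top', 'scene') [ 5.85351e+02 -7.58860e+01  3.64000e-01] [-1.2 -0.8 -0.7 -2.   0.1 -0.2 -0.2  0.3  0.6 -0.1 -1.3 -2.3  0.6 -1.6
  0.6 -0.3  0.6  0.8]
top (np.float64(-0.4575426564779188), np.float32(43.171608), np.float32(17.269089))
scene (np.float64(-0.4553911687335055), np.float32(69.08528), np.float32(22.597837))
flag 473.8364524626181 -65.46799808933443 3.0484421883125665 tangent ccw -0.09301581246927748 -0.9956646316057833
1.3
```

Emit:
{"method": "servo_tool", "body": {"turn": [[0,0,0.14],[0,0,0],[0,0,0],[0,0,0],[0,0,0]], "dp": [[0.028,-0.053,0],[0.028,-0.053,0],[0.028,-0.053,0],[0.028,-0.053,0],[0.028,-0.053,0]], "fingers": [0,0,0,0,0]}}

```text
clock: 1.92
position: [287.5, 338.4, 206.0]
ee_rot: [0.999, -0.042, 0.001, -0.0]
contact_force: [1.2, -0.1, 0.6]
gripper_width: -0.0
```

Emit:
{"method": "servo_tool", "body": {"turn": [[0,0,0],[0,0,0],[0,0,0],[0,0,0],[0,0,0]], "dp": [[0.028,-0.053,0],[0.028,-0.053,0],[0.028,-0.053,0],[0.028,-0.053,0],[0.028,-0.053,0]], "fingers": [0,0,0,0,0]}}

```text
clock: 2.55
position: [430.9, 64.8, 208.8]
ee_rot: [0.999, -0.04, 0.004, -0.003]
contact_force: [1.5, 0.8, -0.0]
gripper_width: 0.0
```

Emit:
{"method": "servo_tool", "body": {"turn": [[0,0,0],[0,0,0],[0,0,0],[0,0,0],[0,0,0]], "dp": [[0.02,-0.042,-0.03],[0.02,-0.042,-0.04],[0.001,-0.001,-0.045],[0,0,-0.016],[0,0,0]], "fingers": [0,0,0,0,0]}}

```text
clock: 3.18
position: [476.0, -27.5, 76.2]
ee_rot: [0.999, -0.044, 0.008, -0.004]
contact_force: [-0.1, 0.0, 1.1]
gripper_width: 0.2
```

```bash
python3 - <<'E'
from h import *
d=get_image("scene");e=get_image("top");s=read_state();print(s["clock"],s["position"].round(1),s["contact_force"])
print(flagang(d,P,"s"),flagang(e,P,"t"))
a=cv2.resize(d["img"][120:260,200:380],None,fx=2.2,fy=2.2,interpolation=cv2.INTER_CUBIC)
b=cv2.resize(e["img"][120:260,250:430],None,fx=2.2,fy=2.2,interpolation=cv2.INTER_CUBIC)
cv2.imwrite("pics/c.png",np.hstack([a,b])[:,:,::-1])
E
```

```text
3.275 [477.  -26.9  77.7] [ 0.34270529 -0.07498267  0.15633579]
(np.float64(-0.4578776851058062), np.float32(69.398315), np.float32(23.839767)) (np.float64(-0.4400383649666204), np.float32(18.844154), np.float32(13.035628))
```

View pics/c.png

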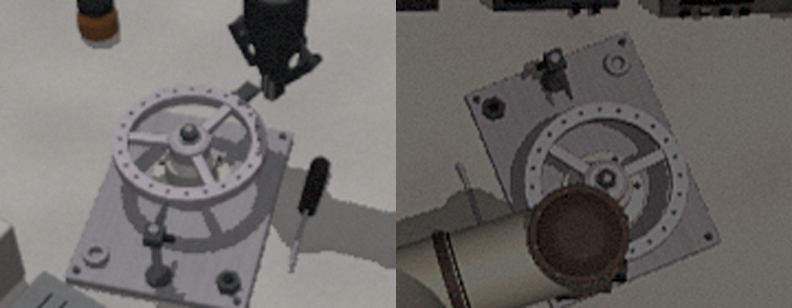

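Emit:
{"method": "servo_tool", "body": {"turn": [[0,0,0],[0,0,0],[0,0,0],[0,0,0],[0,0,0]], "dp": [[-0.003,-0.012,-0.002],[0,-0.022,0],[0,-0.034,0],[-0.02,0,0.04],[-0.04,0.01,0.045]], "fingers": [0,0,0,0,0]}}

```text
clock: 3.9
position: [414.6, -87.6, 164.1]
ee_rot: [0.999, -0.043, 0.01, -0.005]
contact_force: [0.4, 0.5, 0.9]
gripper_width: 0.2
```

```bash
cat > m.py <<'E'
from h import *
import sys
n=int(sys.argv[1]);cams=sys.argv[2].split(",")
for i in range(n):
    for c in cams:
        t=read_state()["clock"];a,s,s2=flagang(get_image(c),P,c)
        print(c,round(t,3),round(float(a),3),round(float(s)),round(float(s2)))
        open("log.txt","a").write(f"{c} {t} {a} {s} {s2}\n")
s=read_state();print(s["position"].round(1),s["contact_force"].round(1))
E
python3 m.py 3 scene,top
```

```text
scene 3.9 -0.456 75 23
top 3.95 -2.554 18 17
scene 4.0 -0.456 74 23
top 4.05 -2.556 18 17
scene 4.1 -0.456 74 23
top 4.15 -2.553 18 17
[414.4 -86.8 162.6] [ 0.1  1.1 -1. ]
```

```bash
python3 - <<'E'
from h import *
d=get_image("scene");e=get_image("top")
print("tcp then",w2px(d,(477,-27,77.7)),"flag pt",w2px(d,(474,-65,84)),"tcp now",w2px(d,read_state()["position"]),read_state()["position"])
a=cv2.resize(d["img"][120:260,200:380],None,fx=2.2,fy=2.2,interpolation=cv2.INTER_CUBIC)
b=cv2.resize(e["img"][120:260,250:430],None,fx=2.2,fy=2.2,interpolation=cv2.INTER_CUBIC)
cv2.imwrite("pics/d.png",np.hstack([a,b])[:,:,::-1])
E
```

```text
tcp then [323.21226624 168.97223343] flag pt [312.38098138 161.34788612] tcp now [317.78400182 125.40541758] [414.41368383 -86.83154197 161.84656695]
```

View pics/d.png

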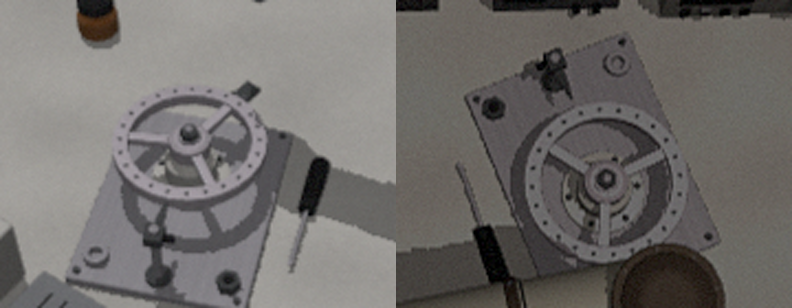

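The rotor hasn't moved: the finger passed over the flag. In the picture the tip shows about 5 px higher than the reported TCP, so the real tip seems roughly 13 mm higher than it says. I'll find the height by touching the rim top gently at the place where I'll brake.

Emit:
{"method": "servo_tool", "body": {"turn": [[0,0,0],[0,0,0],[0,0,0],[0,0,0],[0,0,0]], "dp": [[0.046,-0.01,0],[0.046,-0.01,0],[0,0,-0.03],[0,0,-0.025],[0,0,0]], "fingers": [0,0,0,0,0]}}

```text
clock: 4.92
position: [509.5, -108.3, 98.6]
ee_rot: [0.999, -0.042, 0.003, -0.004]
contact_force: [-0.5, 0.1, 0.5]
gripper_width: -0.1
```

Emit:
{"method": "servo_tool", "body": {"turn": [[0,0,0],[0,0,0],[0,0,0],[0,0,0],[0,0,0]], "dp": [[0,0,-0.003],[0,0,-0.003],[0,0,-0.003],[0,0,-0.003],[0,0,-0.003]], "fingers": [0,0,0,0,0]}}

```text
clock: 5.55
position: [511.3, -108.2, 85.1]
ee_rot: [0.999, -0.042, 0.006, -0.004]
contact_force: [-0.7, -0.3, 0.6]
gripper_width: 0.2
```

Emit:
{"method": "servo_tool", "body": {"turn": [[0,0,0],[0,0,0],[0,0,0],[0,0,0],[0,0,0]], "dp": [[-0.003,0,-0.003],[0,0,-0.003],[0,0,-0.002],[0,0,-0.001],[0,0,0]], "fingers": [0,0,0,0,0]}}

```text
clock: 6.18
position: [508.0, -108.2, 75.4]
ee_rot: [0.999, -0.042, 0.005, -0.004]
contact_force: [-0.3, 0.2, 0.8]
gripper_width: 0.1
```

```bash
python3 - <<'E'
from h import *
d=get_image("scene");s=read_state();print(s["clock"],s["position"],s["contact_force"],s["ee_rot"],w2px(d,s["position"]))
print(flagang(d,P,"s"))
cv2.imwrite("pics/e.png",cv2.resize(d["img"][120:240,220:380],None,fx=4,fy=4,interpolation=cv2.INTER_CUBIC)[:,:,::-1])
E
```

```text
6.225 [ 508.00593019 -108.20646109   75.45203019] [ 0.41856257 -0.18750735  0.45335507] [ 0.99911656 -0.04151266  0.00548319 -0.00356956] [292.84169271 164.65102877]
(np.float64(0.07434207215277722), np.float32(72.713715), np.float32(64.73748))
```

View pics/e.png

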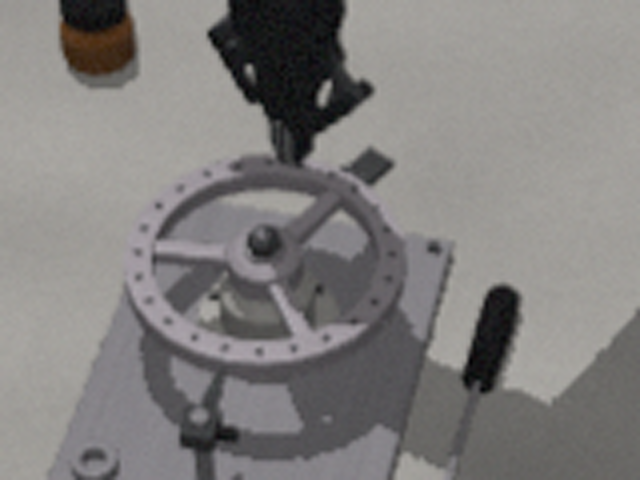

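Finger tip at crop (290,165) is just above the rim. It should touch soon, so I'll go on slowly.

Emit:
{"method": "servo_tool", "body": {"turn": [[0,0,0],[0,0,0],[0,0,0],[0,0,0],[0,0,0]], "dp": [[0,0,-0.001],[0,0,-0.001],[0,0,-0.001],[0,0,-0.001],[0,0,-0.001]], "fingers": [0,0,0,0,0]}}

```text
clock: 6.85
position: [508.2, -108.2, 70.3]
ee_rot: [0.999, -0.041, 0.006, -0.004]
contact_force: [-0.2, 0.5, -0.3]
gripper_width: 0.3
```

Emit:
{"method": "servo_tool", "body": {"turn": [[0,0,0],[0,0,0],[0,0,0],[0,0,0],[0,0,0]], "dp": [[0,0,-0.001],[0,0,-0.001],[0,0,-0.001],[0,0,-0.001],[0,0,-0.001]], "fingers": [0,0,0,0,0]}}

```text
clock: 7.48
position: [508.4, -108.6, 65.9]
ee_rot: [0.999, -0.041, 0.006, -0.003]
contact_force: [-2.7, -0.6, 9.5]
gripper_width: 0.1
```

```bash
python3 - <<'E'
from h import *
d=get_image("scene");s=read_state();print(s["clock"],s["position"],s["contact_force"],s["gripper_width"],s["joint_efforts"],s["joints"],w2px(d,s["position"]))
cv2.imwrite("pics/f.png",cv2.resize(d["img"][130:210,250:350],None,fx=7,fy=7,interpolation=cv2.INTER_CUBIC)[:,:,::-1])
E
```

```text
7.525 [ 508.4222619  -108.57678772   65.92385021] [-2.08664246 -0.56269691  4.3366664 ] -0.4370843030175576 [ 5.09518627e-01 -3.05598307e+01  1.36527228e+01  2.65396759e+00
  5.47364093e-01 -6.57650671e-03] [ 0.09905268  0.35614836 -0.44022914 -0.00663165 -0.76193039  1.3942593 ] [292.73675642 167.06068965]
```

View pics/f.png

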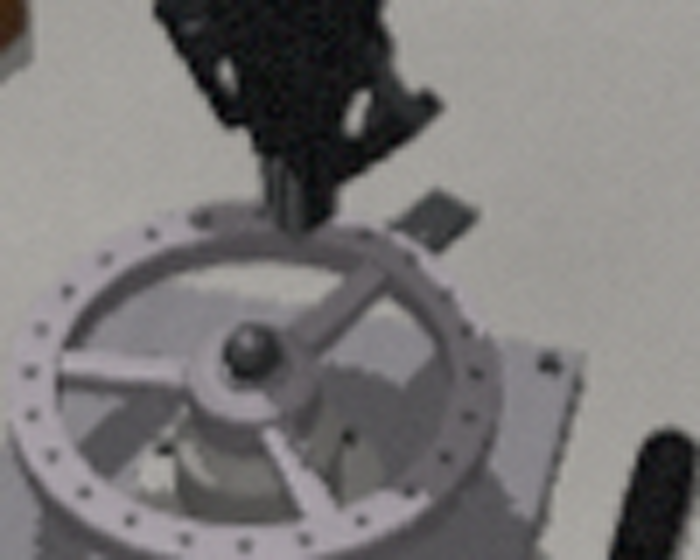

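Contact came at a reported z of about 66, and the rim top is 90, so the tip is about 24 mm higher than reported. I'll use that offset, go back beside the flag and lower the finger enough this time.

Emit:
{"method": "servo_tool", "body": {"turn": [[0,0,0],[0,0,0],[0,0,0],[0,0,0],[0,0,0]], "dp": [[0,0,0.035],[-0.018,0.045,0.005],[-0.018,0.045,0],[0,0,-0.025],[0,0,-0.026]], "fingers": [0,0,0,0,0]}}

```text
clock: 8.15
position: [474.2, -15.2, 57.4]
ee_rot: [0.999, -0.041, 0.01, -0.005]
contact_force: [-0.5, 0.3, -0.6]
gripper_width: 0.0
```

```bash
python3 m.py 1 scene
```

```text
scene 8.15 -0.499 68 24
[471.7 -15.8  54.2] [-0.8 -0.  -2. ]
```

Emit:
{"method": "servo_tool", "body": {"turn": [[0,0,0],[0,0,0],[0,0,0],[0,0,0],[0,0,0]], "dp": [[0,-0.016,-0.003],[0,-0.026,0],[0,-0.036,0],[-0.02,0,0.04],[-0.04,0.01,0.045]], "fingers": [0,0,0,0,0]}}

```text
clock: 8.82
position: [411.7, -89.9, 136.5]
ee_rot: [0.999, -0.043, 0.004, -0.003]
contact_force: [0.6, 0.5, 0.8]
gripper_width: 0.2
```

```bash
python3 m.py 5 scene,top
```

```text
scene 8.825 0.763 73 34
top 8.875 0.872 52 22
scene 8.925 1.055 75 26
top 8.975 1.157 56 23
scene 9.025 1.339 75 33
top 9.075 1.437 59 16
scene 9.125 1.62 74 23
top 9.175 1.715 60 18
scene 9.225 1.9 73 25
top 9.275 1.995 54 25
[411.3 -88.5 134.4] [ 0.5 -0.8 -0. ]
```

The rotor is spinning at about 2.8 rad/s, and both cameras agree. It should reach 5π near t≈17 at about 1 rad/s. I'll hover over the brake spot meanwhile.

Emit:
{"method": "servo_tool", "body": {"turn": [[0,0,0],[0,0,0],[0,0,0],[0,0,0],[0,0,0]], "dp": [[0.048,-0.01,0],[0.048,-0.01,0],[0,0,-0.02],[0,0,-0.015],[0,0,0]], "fingers": [0,0,0,0,0]}}

```text
clock: 9.95
position: [510.3, -109.6, 93.3]
ee_rot: [0.999, -0.041, -0.002, -0.002]
contact_force: [-1.0, -0.0, 0.2]
gripper_width: 0.3
```

Emit:
{"method": "servo_tool", "body": {"turn": [[0,0,0],[0,0,0],[0,0,0],[0,0,0],[0,0,0]], "dp": [[0,0,0],[0,0,0],[0,0,0],[0,0,0],[0,0,-0.008]], "fingers": [0,0,0,0,0]}}

```text
clock: 10.58
position: [511.9, -109.4, 87.2]
ee_rot: [0.999, -0.041, 0.001, -0.002]
contact_force: [-0.8, 0.3, 0.1]
gripper_width: 0.1
```

```bash
cat > fit.py <<'E'
from h import *
from scipy.optimize import least_squares,brentq
L=[l.split() for l in open("log.txt")]
D=[(float(l[1]),float(l[2]),l[0]) for l in L if float(l[1])>8.8 and float(l[3])>1.6*float(l[4])]
t0=8.825
def th(p,t): dt=t-t0;k=p[2];c=.05/k;return p[0]+(p[1]+c)*(1-np.exp(-k*dt))/k-c*dt
w=lambda x:(x+np.pi)%(2*np.pi)-np.pi
f=lambda p:[w(a-th(p,t)-(p[3] if c=="top" else 0))/.02 for t,a,c in D]+[(p[2]-.1)/.02,p[3]/.03]
r=least_squares(f,[.763,2.83,.1,0],loss="soft_l1");p=r.x
print("p",p.round(3),"last res",np.round(np.array(f(p))[-10:-2]*.02,3),len(D))
for m in(3,5):
    try:
        T=brentq(lambda t:th(p,t)-m*np.pi,9,22 if m==5 else 16);print(m,"pi at",round(T,3),"v",round((th(p,T+.01)-th(p,T-.01))/.02,3))
    except Exception as e:print(m,e)
E
python3 m.py 3 scene,top;python3 fit.py
```

```text
scene 10.575 0.125 66 59
top 10.625 -0.831 25 14
scene 10.675 -0.731 68 66
top 10.725 -0.611 30 19
scene 10.775 0.118 66 60
top 10.825 -0.379 24 19
[ 511.3 -109.5   86.6] [-0.2  0.4  0.3]
p [ 0.763  2.902  0.095 -0.037] last res [-0.001  0.002 -0.004  0.001 -0.006  0.002 -0.004  0.002] 11
3 pi at 12.48 v 1.895
5 pi at 16.78 v 1.083
```

Emit:
{"method": "servo_tool", "body": {"turn": [[0,0,0],[0,0,0],[0,0,0],[0,0,0],[0,0,0]], "dp": [[-0.003,0.001,0],[0,0,0],[0,0,0],[0,0,0],[0,0,0]], "fingers": [0,0,0,0,0]}}

```text
clock: 11.5
position: [508.2, -108.4, 86.9]
ee_rot: [0.999, -0.041, -0.0, -0.002]
contact_force: [-0.4, -0.8, -0.3]
gripper_width: -0.3
```

Emit:
{"method": "servo_tool", "body": {"turn": [[0,0,0],[0,0,0],[0,0,0],[0,0,0],[0,0,0]], "dp": [[0,0,0],[0,0,0],[0,0,0],[0,0,0],[-0.001,0,0]], "fingers": [0,0,0,0,0]}}

```text
clock: 12.12
position: [507.3, -108.4, 86.8]
ee_rot: [0.999, -0.041, -0.0, -0.002]
contact_force: [-0.2, -0.1, 0.3]
gripper_width: -0.1
```

```bash
python3 m.py 3 scene,top
python3 - <<'E'
from h import *
s=read_state()["clock"]
e=get_image("top");d=get_image("scene");print(s,flagang(e,P,"t"),flagang(d,P,"s"))
np.savez("ptr.npz",e=e["img"],d=d["img"])
a=cv2.resize(d["img"][180:260,200:300],None,fx=4,fy=4,interpolation=cv2.INTER_CUBIC)
b=cv2.resize(e["img"][130:210,280:380],None,fx=4,fy=4,interpolation=cv2.INTER_CUBIC)
cv2.imwrite("pics/g.png",np.hstack([a,b])[:,:,::-1])
for r in(110,155):
  for z in(92,):
    q=(P[0]+r*np.cos(P[2]),P[1]+r*np.sin(P[2]),z)
    print(r,(w2px(d,q)-[200,180])*4,(w2px(e,q)-[280,130])*4+[400,0])
E
python3 fit.py
```

```text
scene 12.125 0.096 56 46
top 12.175 2.544 31 26
scene 12.225 0.094 60 52
top 12.275 2.741 31 21
scene 12.325 0.095 61 38
top 12.375 2.948 28 25
[ 507.3 -108.4   86.9] [ 1.2 -0.5 -0.5]
12.425 (np.float64(-1.1014830311952872), np.float32(28.679), np.float32(28.425892)) (np.float64(0.09654034474951434), np.float32(60.902493), np.float32(42.07232))
110 [301.14467403 134.55801163] [592.06375672 129.9438975 ]
155 [282.0587087  189.79318071] [564.99467259  68.02701874]
p [ 0.763  2.902  0.095 -0.037] last res [-0.001  0.002 -0.004  0.001 -0.006  0.002 -0.004  0.002] 11
3 pi at 12.48 v 1.895
5 pi at 16.78 v 1.083
```

View pics/g.png

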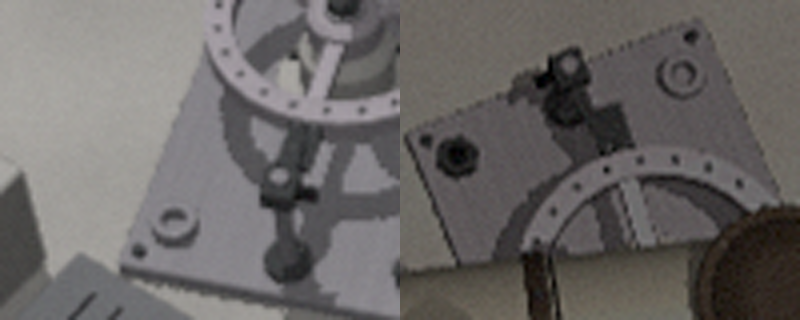

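Picture 8 shows the flag just short of the pointer, with the spoke at scene crop (325,70). The clamp at (280,180) matches the fitted stand. The black hand confuses the global angle search, so I'm restricting it to the predicted angle and adding an "only spokes" mode.

```bash
python3 - <<'E'
s=open("h.py").read()
s=s.replace("debug=False):","prior=None,spoke0=False):").replace("    sc=S/3-f\n","""    sc=S/3-f
    if spoke0: sc=s.copy()
    if prior is not None: sc[np.abs((th-prior+np.pi)%(2*np.pi)-np.pi)>0.35]=-1e3
""")
open("h.py","w").write(s)
m=open("m.py").read()
m=m.replace("import sys","import sys,io,contextlib\nwith contextlib.redirect_stdout(io.StringIO()):\n    import fit").replace("get_image(c),P,c)","get_image(c),P,c,prior=fit.th(fit.p,t),spoke0=True)").replace("print(c,","print(c,round(float(fit.w(fit.th(fit.p,t))),3),'obs',")
open("m2.py","w").write(m.replace("a,s,s2=","im=None;a,s,s2=").replace("log.txt","log2.txt"))
E
python3 - <<'E'
from h import *
z=np.load("ptr.npz")
import fit
e=get_image("top");d=get_image("scene");e["img"]=z["e"];d["img"]=z["d"]
for n,q,t in(("top",e,12.425),("scene",d,12.475)):
    pr=fit.th(fit.p,t);print(n,fit.w(pr),[flagang(q,P,n,prior=pr,spoke0=k)[:2] for k in(0,1)])
E
python3 m2.py 2 scene,top
```

```text
p [ 0.763  2.902  0.095 -0.037] last res [-0.001  0.002 -0.004  0.001 -0.006  0.002 -0.004  0.002] 11
3 pi at 12.48 v 1.895
5 pi at 16.78 v 1.083
top 3.0361345184344692 [(np.float64(3.05800519804904), np.float32(28.425892)), (np.float64(3.033630645144254), np.float32(13.105484))]
scene 3.131257521253623 [(np.float64(3.132476229129052), np.float32(42.07232)), (np.float64(3.112552749843104), np.float32(23.805359))]
scene -2.87 obs 12.625 -2.894 29 -1000
top -2.777 obs 12.675 -2.764 17 -1000
scene -2.685 obs 12.725 -2.71 30 -1000
top -2.593 obs 12.775 -2.636 12 -1000
[ 507.3 -108.4   86.8] [-0.5 -0.1 -0.6]
```

Emit:
{"method": "servo_tool", "body": {"turn": [[0,0,0],[0,0,0],[0,0,0],[0,0,0],[0,0,0]], "dp": [[0,0,0],[0,0,0],[0,0,0],[0,0,0],[0,0,0]], "fingers": [0,0,0,0,0]}}

```text
clock: 13.45
position: [507.3, -108.4, 86.8]
ee_rot: [0.999, -0.041, -0.0, -0.002]
contact_force: [0.3, -0.1, -0.1]
gripper_width: 0.3
```

Emit:
{"method": "servo_tool", "body": {"turn": [[0,0,0],[0,0,0],[0,0,0],[0,0,0],[0,0,0]], "dp": [[0,0,0],[0,0,0],[0,0,0],[0,0,0],[0,0,0]], "fingers": [0,0,0,0,0]}}

```text
clock: 14.08
position: [507.3, -108.4, 86.8]
ee_rot: [0.999, -0.041, -0.0, -0.002]
contact_force: [-0.1, -1.0, -0.4]
gripper_width: 0.3
```

Emit:
{"method": "servo_tool", "body": {"turn": [[0,0,0],[0,0,0],[0,0,0],[0,0,0],[0,0,0]], "dp": [[0,0,0],[0,0,0],[0,0,0],[0,0,0],[0,0,0]], "fingers": [0,0,0,0,0]}}

```text
clock: 14.7
position: [507.3, -108.4, 86.8]
ee_rot: [0.999, -0.041, -0.0, -0.002]
contact_force: [0.3, -0.4, -0.5]
gripper_width: 0.1
```

```bash
python3 m2.py 1 scene,top
```

```text
scene 0.536 obs 14.7 0.643 16 0
top 0.608 obs 14.75 0.947 1 -1
[ 507.3 -108.4   86.8] [0.1 0.6 0.8]
```

Emit:
{"method": "servo_tool", "body": {"turn": [[0,0,0],[0,0,0],[0,0,0],[0,0,0],[0,0,0]], "dp": [[0,0,-0.007],[0,0,-0.007],[0,0,-0.003],[0,0,0],[0,0,0]], "fingers": [0,0,0,0,0]}}

```text
clock: 15.42
position: [506.9, -108.5, 68.1]
ee_rot: [0.999, -0.041, -0.001, -0.002]
contact_force: [0.3, -0.0, -0.6]
gripper_width: -0.1
```

```bash
python3 m2.py 3 scene,top
```

```text
scene 1.528 obs 15.425 1.66 19 0
top 1.593 obs 15.475 1.272 1 -1
scene 1.658 obs 15.525 1.802 20 0
top 1.722 obs 15.575 1.917 10 0
scene 1.786 obs 15.625 1.932 21 1
top 1.849 obs 15.675 1.98 29 -4
[ 506.9 -108.4   68.3] [-0.3 -0.1  0. ]
```

Emit:
{"method": "servo_tool", "body": {"turn": [[0,0,0],[0,0,0],[0,0,0],[0,0,0],[0,0,0]], "dp": [[0,0,0],[0,0,0],[0,0,0],[0,0,0],[0,0,0]], "fingers": [0,0,0,0,0]}}

```text
clock: 16.35
position: [507.0, -108.4, 68.5]
ee_rot: [0.999, -0.041, -0.001, -0.002]
contact_force: [-0.6, -0.7, -0.2]
gripper_width: -0.1
```

```bash
python3 m2.py 1 scene,top
```

```text
scene 2.662 obs 16.35 2.798 26 -11
top 2.719 obs 16.4 2.894 14 0
[ 507.  -108.4   68.5] [-0.5  0.3  0.5]
```

```bash
python3 m2.py 1 scene,top
```

```text
scene 2.776 obs 16.45 2.923 21 -1
top 2.833 obs 16.5 3.019 14 0
[ 507.  -108.4   68.4] [-1.  -1.   0.1]
```

Emit:
{"method": "servo_tool", "body": {"turn": [[0,0,0],[0,0,0],[0,0,0],[0,0,0],[0,0,0]], "dp": [[0,0,-0.006],[0,0,-0.002],[0,0,-0.001],[0,0,0],[0,0,0]], "fingers": [0,0,0,0,0]}}

```text
clock: 17.18
position: [509.0, -111.0, 65.9]
ee_rot: [0.999, -0.039, 0.001, 0.001]
contact_force: [-0.5, -0.8, 1.8]
gripper_width: 0.0
```

```bash
python3 - <<'E'
from h import *
for i in range(2):
    t=read_state()["clock"];d=get_image("scene");e=get_image("top")
    print(t,[[float(flagang(q,P,"",prior=np.pi,spoke0=k)[0].round(3))%6.283 for k in(0,1)] for q in(d,e)])
s=read_state();print(s["position"],s["contact_force"])
a=cv2.resize(d["img"][180:240,230:310],None,fx=5,fy=5,interpolation=cv2.INTER_CUBIC)
b=cv2.resize(e["img"][140:200,290:370],None,fx=5,fy=5,interpolation=cv2.INTER_CUBIC)
cv2.imwrite("pics/h.png",np.clip(np.hstack([a,b])[:,:,::-1].astype(float)*1.7,0,255))
E
```

```text
17.175 [[3.1810000000000005, 3.1700000000000004], [3.208, 3.1990000000000003]]
17.275 [[3.1810000000000005, 3.1700000000000004], [3.2070000000000003, 3.2]]
[ 509.03764106 -110.93385415   65.92368663] [-0.38562157 -0.48384946  1.3587908 ][ WARN:0@4.830] global loadsave.cpp:1063 imwrite_ Unsupported depth image for selected encoder is fallbacked to CV_8U.
```

View pics/h.png

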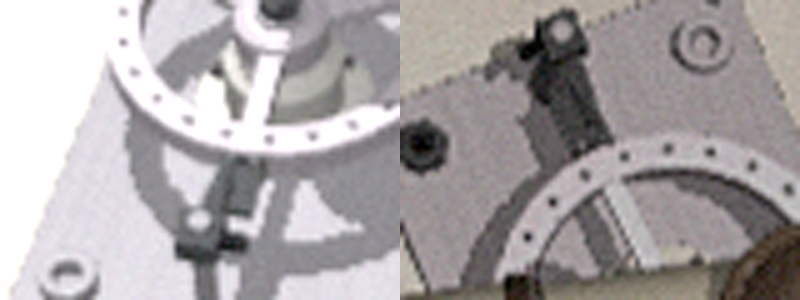

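The rotor stopped about 0.03–0.06 rad past the centre, and both views show the pointer along the flag. I'll lift straight up, then back off for an unobstructed check.

Emit:
{"method": "servo_tool", "body": {"turn": [[0,0,0],[0,0,0],[0,0,0],[0,0,0],[0,0,0]], "dp": [[0,0,0.02],[0,0,0.05],[-0.02,0.02,0.05],[-0.05,0.03,0.01],[-0.05,0.03,0]], "fingers": [0,0,0,0,0]}}

```text
clock: 18.0
position: [387.8, -29.4, 195.9]
ee_rot: [0.999, -0.041, -0.001, -0.0]
contact_force: [0.3, 2.0, 0.7]
gripper_width: -0.1
```

Emit:
{"method": "servo_tool", "body": {"turn": [[0,0,0],[0,0,0],[0,0,0],[0,0,0],[0,0,0]], "dp": [[0,0.05,0],[0,0.06,0],[0,0.06,0],[0,0.06,0],[0,0.06,0]], "fingers": [0,0,0,0,0]}}

```text
clock: 18.62
position: [382.0, 267.4, 196.3]
ee_rot: [0.999, -0.042, 0.0, -0.002]
contact_force: [0.8, -0.2, 0.7]
gripper_width: -0.0
```

```bash
python3 - <<'E'
from h import *
for i in range(2):
    t=read_state()["clock"];d=get_image("scene");e=get_image("top")
    print(t,[[float(flagang(q,P,"",prior=np.pi,spoke0=k)[0].round(3))%6.283 for k in(0,1)] for q in(d,e)])
    print([float(flagang(q,P,"",)[0])%6.283 for q in(d,e)])
s=read_state();print(s["position"],s["contact_force"])
a=cv2.resize(d["img"][180:240,230:310],None,fx=5,fy=5,interpolation=cv2.INTER_CUBIC)
b=cv2.resize(e["img"][140:200,290:370],None,fx=5,fy=5,interpolation=cv2.INTER_CUBIC)
for q,im,of,k in((d,a,(230,180),3),(e,b,(290,140),3)):
    for r,z in((110,92),):
        u=(w2px(q,(P[0]+r*np.cos(P[2]),P[1]+r*np.sin(P[2]),z))-of)*5+2; print(u)
cv2.imwrite("pics/i.png",np.clip(np.hstack([a*1.2,b*2.2])[:,:,::-1],0,255).astype(np.uint8))
E
```

```text
18.625 [[3.1750000000000003, 3.1590000000000003], [3.1910000000000003, 3.1740000000000004]]
[3.1745787483889933, 3.1913313448866867]
18.725 [[3.1750000000000003, 3.1580000000000004], [3.1910000000000003, 3.1730000000000005]]
[3.1746406000823106, 3.1910658879177682]
[382.01520125 266.12221655 195.50441891] [-0.90848877 -0.6896865  -0.11773455]
[228.43084253 170.19751454]
[192.0796959  114.42987188]
```

View pics/i.png

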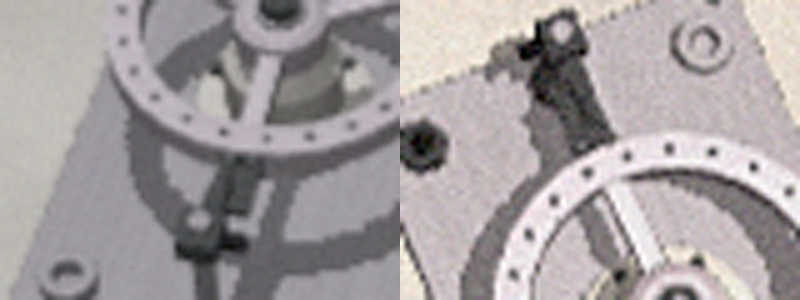

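```bash
python3 - <<'E'
from h import *
D=get_image("scene"),get_image("top")
out=[]
for q,of in((D[0],(250,190)),(D[1],(305,145))):
    k=10;im=q["img"][of[1]:of[1]+38,of[0]:of[0]+38].astype(float)
    im=np.clip((im-im.min())*255/(np.percentile(im,85)-im.min()),0,255).astype(np.uint8)
    im=cv2.resize(im,None,fx=k,fy=k,interpolation=cv2.INTER_CUBIC)[:,:,::-1].copy();raw=im.copy()
    def poly(pts,ang,z,col):
        c,s=np.cos(P[2]+ang),np.sin(P[2]+ang)
        u=[(w2px(q,(P[0]+x*c-y*s,P[1]+x*s+y*c,z))-of+.5)*k for x,y in pts]
        cv2.polylines(im,[np.int32(u)],True,col,1)
    F=[(95,-11),(128,-11),(128,11),(95,11)]
    poly(F,.035,84,(0,200,0));poly([(110,-2),(147,-5),(147,5),(110,2)],0,96,(0,0,255))
    out.append(np.vstack([raw[:290],im[:290]]))
cv2.imwrite("pics/j.png",np.hstack(out))
E
```

```text
(no output)
```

View pics/j.png

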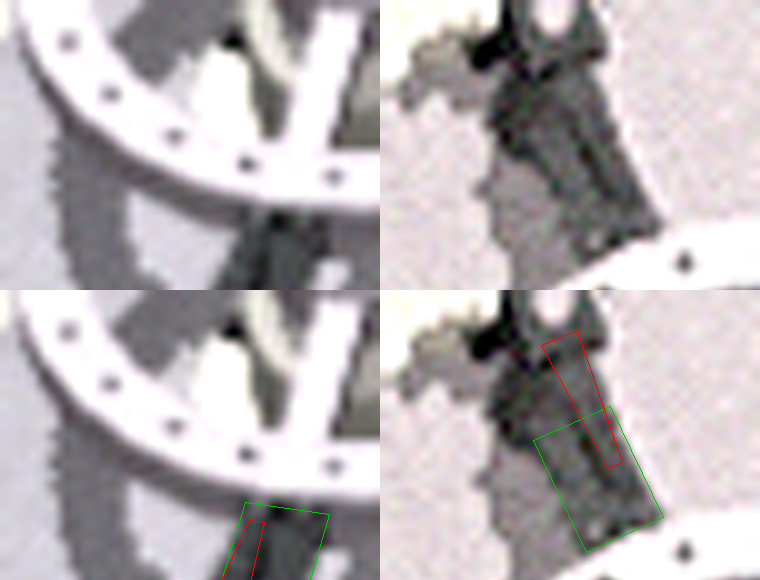

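```bash
python3 - <<'E'
from h import *
print(read_state()["clock"],job_done())
E
```

```text
the job is handed in; nothing more can be done
18.925 None
```

I flicked the rotor anticlockwise, let it spin free past the pointer twice, and braked it on the third arrival (5π). It stopped with the pointer's tip over the flag. I handed the job in at 18.9 s of the 58 s allowed.

- **Flick:** one push on the flag with the shut fingertips gave about 2.8 rad/s. A first try had passed over the flag without moving the rotor, because the fingertips sit about 24 mm higher than the reported tool position. I found that offset by touching the top of the rim lightly with the rotor at rest, which turned it by about 0.04 rad at most.
- **Brake:** I pressed one spot on the rim top while the flag was arriving at about 1.2 rad/s, then lifted straight up. No push or trim followed.
- **Final check, hand away:** the flag stands about 0.02–0.05 rad (2–5 mm) past the pointer's centre line, against a flag half-width of 11 mm, and the angle held steady in repeated pictures.
- **Where the checks disagreed:** the two cameras differed by about 0.02 rad. The top view shows the tip close to the flag's centre line, while the scene view puts it some 5 mm to one side; both put it over the flag.
- **Forces and loose things:** the largest contact force I read was about 10 N, during the light touch, with readings taken only at the end of each move. The driver and the parts near the post looked undisturbed in the pictures, but I made no separate check of the bottle, jar, dish and gauge at the end.

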